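# Feel knife handles for play and sort out the loose ones

## Robot

A 6-joint arm with a two-finger parallel gripper is mounted at the origin on the work surface. World frame = base frame: x ahead of the robot, y to its left, z up, the work surface at z = 0. Lengths are in mm, angles in rad, forces in N, time in s.
With the tool pointing down it reaches from about 325 to 775 mm from the base axis. Payload 9.3 kg.
Tool frame: the origin (TCP) lies where the fingers leave the gripper's body, on its centre line; the fingertips stand 73 mm ahead of it and the grasp point (between the pads) lies 54 mm ahead of it; z points along the fingers, y is the line along which they close (so a half turn about z gives the same grasp; the last joint's range is limited). The gripper opens to 85 mm and grips with 20 to 120 N. Pads are 22 mm wide; open, the fingers measure 114 mm over their backs; the gripper's body (76 mm by 85 mm) begins 54 mm behind the grasp point. The pads swing forward as they close: fully open they stand 13 mm farther back than shut.
Start: joints at [0.993, 0.259, 0.021, 1.334, 0, 1.418], TCP at [226.677, 501.113, 303.879] pointing down, gripper open.
Joint ranges: [-3.04, 3.04], [-0.91, 1.82], [-1.04, 1.36], [-1.92, 1.95], [-1.52, 1.45], [-3.14, 3.14]. Speed limits (rad/s): [2.22, 2.22, 2.79, 3.14, 3.14, 3.14].

## Interface

Orientations are given as a unit quaternion [w, x, y, z].
In Python, from cell import ctrl, eyes, trace gives the robot as it stands.
- The arm moves only by the shell command python3 -m handwheel 'ROWS' [FORCE]. ROWS is a JSON object of lists of equal length, an entry for each row: "dp": the shift along the tool's x, y, z in units of 30 mm (1.0 is 30 mm), a list of three; "turn": the turn, a rotation vector about the tool's x, y, z in units of 5 degrees (1.0 is 5 degrees), a list of three; "jaw": the finger opening in mm, from 0 to 85.4. A call has exactly 10 rows; each row shifts and turns the commanded pose from where the row before left it, along the tool's axes as they then stand; what a row does not reach is not made up. A row lasts 1/12 s, in which the tool goes at most 41.7 mm and 7.16 degrees, less where a joint would pass 70% of its speed; a pose out of reach is approached as far as the arm can. A call is refused whole if a number of a shift passes 1 or a number of a turn 1, either way. A call with a gripper value outside its range is refused whole. The fingers move at their own pace and stop on an object; FORCE is the grip in N (left out, the last holds). Time passes only in rows, so rows that do not move let the fingers close, or fill a call up. It gives the time, the measured TCP pose, the force, the opening and the grip force at its end, in the units of the state.
- ctrl.observe(): the state, without advancing time (a new reading comes with each control period).
- eyes.capture(name): name is "side" or "top" or "wrist"; returns the picture (384x512x3 uint8, blue, green, red); there is no depth.
- eyes.calibration(name): a dict with "mtx" (3x3 intrinsics, pixels), "k1" (the pictures are not rectified: a ray, as slopes to the right and down, at radius r is drawn at 1 + k1 r^2 times it, then the intrinsics apply), "extrinsics" (4x4, takes a point from camera to world coordinates); the wrist camera has in their place "tool_from_camera" (4x4, takes a point from camera to tool coordinates, whose origin is the TCP and whose axes are the flange's). Camera axes: x right, y up, looking along -z (the intrinsics and any distortion apply to the point x, -y, -z); pixel columns grow to the right and rows downward; lengths in mm; the calibration is good to about 2 mm. A picture is of the moment at which its call begins: read the wrist's pose just before it. calibration takes no time and is no camera call.
- ctrl.finish_job(): hands the job in; it is judged then, once.
Trained networks look in the newest picture that a camera, given by its name, has taken for a name from the list of things; names that differ only in an ending like _2 or _b are one class to them, and where a whole thing is asked for, a point or a joint stands for the part that bears it (a point fixed in the world has none). Each returns a list of dicts, best first, with "confidence" (0 to 1); they miss things now and then, are a little off and sometimes report something else, mostly with a low value. They report only what shows in the picture. A call takes as long as a camera call.
- trace(query, camera): "pixels" (384x512 bool, what is visible of it) and "xy" ([column, row] in pixels, amid what is visible of it).
The state is a dict: "clock": time; "q": joint angles; "qd": joint speeds; "effort": joint torques, N m; "position": TCP position; "ee_rot": TCP orientation; "contact_force": force on the tool from outside, world axes, zero at the start; "moment": the same for the moment, N m; "grip_width": finger opening in mm; "grasp_force": force on a finger pad.
Only numpy, scipy, OpenCV 4.12 (cv2) and the standard library are available. Lean on these libraries where they do the work, as an engineer would, in place of code of your own. Each camera call takes 0.05 s, during which the arm holds its last target. There are 200 camera calls.

## Task

Two of these knives have worked loose in the handle: find them by pushing the handles to and fro across the width of the blade while the knives still stand in the long stand. Then stand every knife blade down in a slot: the two loose ones in the two-slot block, one to a slot, with their handles left pushed well over to one side so that the repairer sees the play, and all the sound ones in the four-slot block. Leave the bowl, the can and the cup where they are.

Things in the scene. Friction and masses are not known exactly. Their poses are not given: they have to be found in the camera images.
- stand: Fixed wooden knife stand: a bar 60 mm deep (its x) by 330 mm long (its y) by 70 mm high, on a thin foot 70 x 340 mm, with a row of six slots along its y, 56 mm apart (at y = -140, -84, -28, 28, 84, 140 mm). Each slot is 30 mm (x) by 8 mm (y) and 62 mm deep (floor 8 mm above the table). Origin: centre of its underside; z up.
- block4: Wooden knife block with FOUR slots, not fixed (about 1 kg), 64 mm (its x) by 240 mm (its y) by 80 mm high, on a foot 90 x 250 x 8 mm. Slots 60 mm apart along its y, each 36 mm (x) by 16 mm (y) and 72 mm deep (floor 8 mm above the table). Origin: centre of its underside; z up. For the sound knives.
- block2: Wooden knife block with TWO slots, not fixed (about 1 kg), 64 mm (its x) by 120 mm (its y) by 80 mm high, on a foot 90 x 130 x 8 mm. Slots as in the four-slot block, 60 mm apart along its y. Origin: centre of its underside; z up. For the knives to be repaired.
- block4_slot0 (a point): Centre of the mouth of slot 0 of the four-slot block, at its top face, 80 mm above its underside; axes as the block's.
- block4_slot1 (a point): Centre of the mouth of slot 1 of the four-slot block, at its top face, 80 mm above its underside; axes as the block's.
- block4_slot2 (a point): Centre of the mouth of slot 2 of the four-slot block, at its top face, 80 mm above its underside; axes as the block's.
- block4_slot3 (a point): Centre of the mouth of slot 3 of the four-slot block, at its top face, 80 mm above its underside; axes as the block's.
- block2_slot0 (a point): Centre of the mouth of slot 0 of the two-slot block, at its top face, 80 mm above its underside; axes as the block's.
- block2_slot1 (a point): Centre of the mouth of slot 1 of the two-slot block, at its top face, 80 mm above its underside; axes as the block's.
- knife1: Small square-ended kitchen knife (0.13 kg) standing blade down in the stand; may be absent. Blade 28 mm wide (its x), 5 mm thick (its y), 85 mm long; above it a wooden handle 22 mm (x) by 18 mm (y) by 95 mm, 182 mm in all. Origin: centre of the blade's lower end; z runs up the blade. The blade can lean 0.03 rad in the stand's slot. All knives look alike, sound or loose.
- knife1_top (a point): Middle of the top end of knife1's handle, 181 mm from the blade's lower end; goes with the handle. A sound handle is rigid on its blade; a loose one rocks along the knife's x about the top of the blade (85 mm above the origin), up to 0.24 rad either way, with hardly any resistance (about 0.5 N at mid-handle), and stays where it is left.
- knife2: Another knife just like knife1, sound or loose, in another slot of the stand; may be absent. Origin and axes as for knife1.
- knife2_top (a point): Middle of the top end of knife2's handle, as for knife1.
- knife3: Another knife just like knife1, sound or loose, in another slot of the stand; may be absent. Origin and axes as for knife1.
- knife3_top (a point): Middle of the top end of knife3's handle, as for knife1.
- knife4: Another knife just like knife1, sound or loose, in another slot of the stand; may be absent. Origin and axes as for knife1.
- knife4_top (a point): Middle of the top end of knife4's handle, as for knife1.
- knife5: Another knife just like knife1, sound or loose, in another slot of the stand; may be absent. Origin and axes as for knife1.
- knife5_top (a point): Middle of the top end of knife5's handle, as for knife1.
- knife6: Another knife just like knife1, sound or loose, in another slot of the stand; may be absent. Origin and axes as for knife1.
- knife6_top (a point): Middle of the top end of knife6's handle, as for knife1.
- bowl: Bystander: dark steel bowl, 130 mm across, 60 mm high. Origin: centre of its underside.
- can: Bystander: food can, 74 mm across, 110 mm high. Origin: centre of its underside.
- cup: Bystander: ceramic cup, 72 mm across, 75 mm high. Origin: centre of its underside.

How it is judged:
By the outcome, as a careful person would: the job done as asked, in the order asked, and still so for the second after the job is handed in, with the robot touching nothing.
Of knife1, knife3, knife6 only 1 to 3 are there at a start; the rules pass over those that are not, and their reading is None.
At some moment in a run one of block4, block2 may be knocked a few centimetres aside while the robot is not near it.
It also fails if it takes over 210 s, if anything falls off the work surface, if the arm or the gripper's body presses on something with over 40 N, if the wrist force passes 120 N, or if a joint passes its speed limit or range.

## Working session

There is one attempt and no reset: what is moved stays moved. The work goes in short steps, Python scripts to look and compute and a shell command to move; the robot and the scene stay as the last step left them, time stands still between calls to the robot, and variables do not carry over. Pictures are saved under pics/ and viewed, at most 14 in all, crops included, and the job is handed in when it is done.

```bash
ls; mkdir -p pics; cat > h.py <<'E'
import numpy as np, cv2
from cell import ctrl, eyes, trace
from scipy.spatial.transform import Rotation as R
def T_tool(s):
    w,x,y,z=s["ee_rot"]; T=np.eye(4); T[:3,:3]=R.from_quat([x,y,z,w]).as_matrix(); T[:3,3]=s["position"]; return T
def ext(cam,s=None):
    c=eyes.calibration(cam)
    return c,(T_tool(s)@np.array(c["tool_from_camera"]) if cam=="wrist" else np.array(c["extrinsics"]))
def ray(cam,px,s=None):
    c,E=ext(cam,s); K=np.array(c["mtx"])
    d=np.array([(px[0]-K[0,2])/K[0,0],(px[1]-K[1,2])/K[1,1]]); u=d.copy()
    for _ in range(20): u=d/(1+c["k1"]*(u@u))
    return E[:3,3],E[:3,:3]@np.array([u[0],-u[1],-1.])
def onz(cam,px,z,s=None):
    o,d=ray(cam,px,s); return o+d*(z-o[2])/d[2]
def proj(cam,P,s=None):
    c,E=ext(cam,s); p=np.linalg.inv(E)@np.append(P,1.); u=np.array([p[0],-p[1]])/-p[2]
    u=u*(1+c["k1"]*(u@u)); K=np.array(c["mtx"]); return np.array([K[0,0]*u[0]+K[0,2],K[1,1]*u[1]+K[1,2]])
E
python3 - <<'E'
from h import *
s=ctrl.observe(); print(s)
for c in("top","side"):
    cv2.imwrite(f"pics/{c}0.png",eyes.capture(c)); print(c,np.round(ext(c)[1],2).tolist(),eyes.calibration(c)["mtx"])
z={"stand":70,"block4":80,"block2":80,"block4_slot0":80,"block4_slot3":80,"block2_slot0":80,"block2_slot1":80,"bowl":60,"can":110,"cup":75,"knife1_top":190,"knife2_top":190,"knife3_top":190,"knife4_top":190,"knife5_top":190,"knife6_top":190}
for n in z:
    for d in trace(n,"top")[:7]: 
        print(n,round(d["confidence"],2),np.round(d["xy"]),np.round(onz("top",d["xy"],z[n])[:2]),d["pixels"].sum())
E
```

```text
pics
{'clock': 0.0, 'q': array([9.93389470e-01, 2.59217608e-01, 2.07425081e-02, 1.33368285e+00,
       8.90348703e-06, 1.41821846e+00]), 'qd': array([ 8.70671177e-04, -6.75054848e-05,  9.45793033e-04, -1.28262126e-03,
        3.21945160e-04,  6.81475696e-04]), 'effort': array([ 5.35866966e-04, -5.55641377e+01,  3.44528604e+01,  1.37783139e-02,
       -1.98103717e-04,  9.72213883e-06]), 'position': array([226.58165768, 500.95981067, 303.24470726]), 'ee_rot': array([-2.47168414e-04,  2.10820697e-01,  9.77524511e-01, -6.34373990e-04]), 'contact_force': array([ 0.23228329,  0.1114848 , -0.56550113]), 'moment': array([ 0.02001082, -0.02986537,  0.02119214]), 'grasp_force': 0.0, 'grip_width': 85.57816320244807}
top [[-0.02, 0.99, -0.16, 242.91], [-1.0, -0.02, -0.0, 22.19], [-0.01, 0.16, 0.99, 1759.51], [0.0, 0.0, 0.0, 1.0]] [[475.28935025   0.         262.20208755]
 [  0.         475.28935025 196.25167137]
 [  0.           0.           1.        ]]
side [[0.96, 0.19, -0.19, 215.28], [-0.26, 0.72, -0.64, -996.1], [0.02, 0.67, 0.75, 1342.19], [0.0, 0.0, 0.0, 1.0]] [[495.73023774   0.        
[... 437 characters left out ...]
ock4_slot0 0.33 [126. 237.] [383. 516.] 376
block4_slot3 0.63 [316. 212.] [ 459. -163.] 1683
block4_slot3 0.33 [126. 237.] [383. 516.] 376
block2_slot0 0.76 [224. 222.] [432. 164.] 883
block2_slot0 0.61 [235. 167.] [631. 122.] 26
block2_slot1 0.76 [224. 222.] [432. 164.] 883
block2_slot1 0.61 [235. 167.] [631. 122.] 26
cup 0.54 [128. 236.] [386. 510.] 346
cup 0.4 [268. 164.] [638.   0.] 40
knife1_top 0.52 [225. 221.] [420. 150.] 905
knife2_top 0.62 [233. 167.] [606. 122.] 57
knife3_top 0.6 [250. 166.] [607.  64.] 64
knife3_top 0.59 [317. 212.] [ 444. -156.] 1655
knife4_top 0.38 [300. 159.] [ 627. -106.] 81
knife5_top 0.44 [280. 160.] [625. -38.] 50
knife6_top 0.57 [222. 221.] [421. 161.] 838
```

```bash
python3 - <<'E'
import cv2
a=cv2.imread("pics/top0.png")[100:290,90:400]; cv2.imwrite("pics/a.png",cv2.resize(a,(800,490),interpolation=cv2.INTER_CUBIC))
E
```

```text
(no output)
```

View pics/a.png

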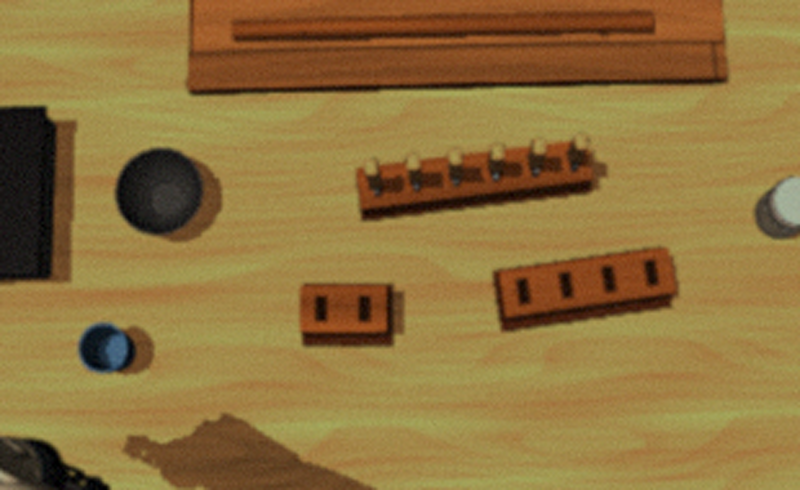

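View pics/side0.png

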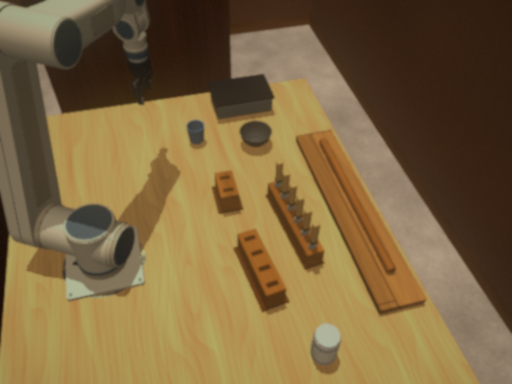

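The top picture shows six knives standing in the stand, crop (372,165) to (580,142). Below it are block4, with slots from (523,291) to (652,272), and block2, with slots at (321,308) and (364,308). The bowl, cup and can are well clear.

```bash
python3 - <<'E'
from h import *
f=lambda p,z: np.round(onz("top",(p[0]/800*310+90-.3,p[1]/490*190+100-.3),z)[:2])
for n,z,ps in [("stand",70,[(357,168),(588,142),(592,182),(361,208)]),("tops",190,[(372,165),(413,158),(455,155),(497,148),(539,144),(580,141)]),("b4",80,[(523,291),(566,284),(608,278),(652,272)]),("b2",80,[(321,308),(364,308)])]:
    print(n,[f(p,z).tolist() for p in ps])
E
```

```text
stand [[641.0, 147.0], [671.0, -181.0], [613.0, -184.0], [583.0, 142.0]]
tops [[616.0, 119.0], [624.0, 65.0], [627.0, 9.0], [635.0, -46.0], [639.0, -102.0], [642.0, -156.0]]
b4 [[459.0, -81.0], [467.0, -141.0], [474.0, -199.0], [481.0, -261.0]]
b2 [[441.0, 198.0], [440.0, 139.0]]
```

```bash

python3 -m handwheel '{"dp":[[-0.96,-0.52,0],[-0.96,-0.52,0],[-0.96,-0.52,0],[-0.96,-0.52,0],[-0.96,-0.52,0],[-0.96,-0.52,0],[-0.96,-0.52,0],[-0.96,-0.52,0],[-0.96,-0.52,0],[-0.96,-0.52,0]],"turn":[[0,0,0],[0,0,0],[0,0,0],[0,0,0],[0,0,0],[0,0,0],[0,0,0],[0,0,0],[0,0,0],[0,0,0]],"jaw":[48,48,48,48,48,48,48,48,48,48]}' 20
python3 -m handwheel '{"dp":[[-0.96,-0.52,0],[-0.96,-0.52,0],[-0.96,-0.52,0],[-0.96,-0.52,0],[-0.96,-0.52,0],[-0.96,-0.52,0],[-0.96,-0.52,0],[-0.96,-0.52,0],[-0.96,-0.52,0],[-0.96,-0.52,0]],"turn":[[0,0,0],[0,0,0],[0,0,0],[0,0,0],[0,0,0],[0,0,0],[0,0,0],[0,0,0],[0,0,0],[0,0,0]],"jaw":[48,48,48,48,48,48,48,48,48,48]}'
python3 -m handwheel '{"dp":[[0,0,-1],[0,0,-1],[0,0,-1],[0,0,0],[0,0,0],[0,0,0],[0,0,0],[0,0,0],[0,0,0],[0,0,0]],"turn":[[0,0,1],[0,0,1],[0,0,1],[0,0,1],[0,0,1],[0,0,1],[0,0,1],[0,0,1],[0,0,1],[0,0,1]],"jaw":[48,48,48,48,48,48,48,48,48,48]}'
python3 -m handwheel '{"dp":[[0,0,0],[0,0,0],[0,0,0],[0,0,0],[0,0,0],[0,0,0],[0,0,0],[0,0,0],[0,0,0],[0,0,0]],"turn":[[0,0,1],[0,0,1],[0,0,0.1],[0,0,0],[0,0,0],[0,0,0],[0,0,0],[0,0,0],[0,0,0],[0,0,0]],"jaw":[48,48,48,48,48,48,48,48,48,48]}'
python3 - <<'E'
from h import *
s=ctrl.observe(); cv2.imwrite("pics/w1.png",eyes.capture("wrist"))
print(s["clock"],s["position"],s["contact_force"]); print(np.round(T_tool(s),3)); print(np.round(eyes.calibration("wrist")["tool_from_camera"],2))
for n in("knife1_top","knife1"):
    for d in trace(n,"wrist"): print(n,round(d["confidence"],2),np.round(d["xy"]),np.round(onz("wrist",d["xy"],189 if n!="knife1" else 145,s)[:2]),d["pixels"].sum())
E
```

```text
clock: 1.73
position: [425.5, 238.8, 304.1]
ee_rot: [0.0, 0.211, 0.978, 0.0]
contact_force: [0.7, 0.9, 0.0]
grip_width: 48.0
grasp_force: 0.0
clock: 2.57
position: [623.7, -22.0, 303.9]
ee_rot: [0.0, 0.211, 0.978, 0.0]
contact_force: [0.4, 0.5, 0.4]
grip_width: 48.1
grasp_force: 0.0
clock: 3.4
position: [622.9, -20.5, 393.8]
ee_rot: [-0.0, 0.606, 0.796, -0.0]
contact_force: [-0.4, 0.7, -0.2]
grip_width: 47.9
grasp_force: 0.0
clock: 4.23
position: [622.9, -20.5, 393.9]
ee_rot: [0.0, 0.674, 0.738, 0.0]
contact_force: [0.1, -0.1, -0.2]
grip_width: 47.9
grasp_force: 0.0
4.2333 [622.904713   -20.54733132 393.88736385] [ 0.07116752 -0.09251543 -0.22860711]
[[-9.00000e-02  9.96000e-01  0.00000e+00  6.22905e+02]
 [ 9.96000e-01  9.00000e-02 -0.00000e+00 -2.05470e+01]
 [-0.00000e+00  0.00000e+00 -1.00000e+00  3.93887e+02]
 [ 0.00000e+00  0.00000e+00  0.00000e+00  1.00000e+00]]
[[ -0.     0.95   0.3   77.15]
 [  1.     0.     0.     0.54]
 [  0.     0.3   -0.95 -69.35]
 [  0.     0.     0.     1.  ]]
knife1_top 0.74 [262. 143.] [624.  12.] 865
knife1 0.9 [258.  14.] [613. 111.] 718
knife1 0.77 [266. 143.] [630.   5.] 890
knife1 0.77 [262. 198.] [630. -49.] 1065
knife1 0.66 [268. 254.] [ 642. -109.] 1275
knife1 0.61 [263.  76.] [621.  63.] 685
```

View pics/w1.png

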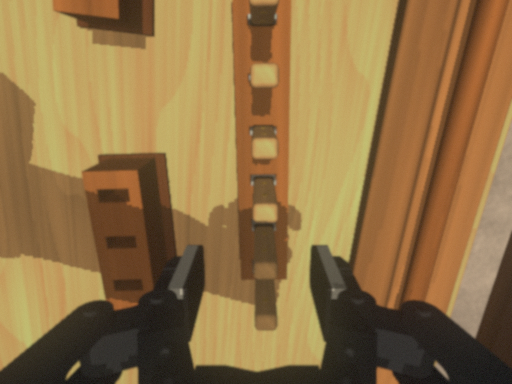

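The wrist view shows the knife tops in one column at about 263, rows 14 to 320, midway between the fingers. The stand edges are at columns 237 to 288. Next I work out the offsets in the tool frame.

```bash
python3 - <<'E'
from h import *
s=ctrl.observe(); T=np.linalg.inv(T_tool(s))
for z,ps in((189,[(263,2),(264,74),(263,148),(264,212)]),(70,[(262.5,5),(263,277),(239,277),(287,277)])):
    for p in ps: P=onz("wrist",p,z,s); print(z,p,P.round(1),(T@np.append(P,1))[:3].round(1))
E
```

```text
189 (263, 2) [615.8 110.9 189. ] [131.6   4.8 204.9]
189 (264, 74) [621.1  63.2 189. ] [ 83.6   5.8 204.9]
189 (263, 148) [625.7   7.5 189. ] [ 27.6   5.4 204.9]
189 (264, 212) [631.8 -47.1 189. ] [-27.2   6.5 204.9]
70 (262.5, 5) [615.3 131.9  70. ] [152.5   6.2 323.9]
70 (263, 277) [ 645.8 -181.8   70. ] [-162.6    8.3  323.9]
70 (239, 277) [ 614.8 -184.6   70. ] [-162.6  -22.9  323.9]
70 (287, 277) [ 676.8 -178.9   70. ] [-162.6   39.5  323.9]
```

```bash

python3 -m handwheel '{"dp":[[0.94,0.04,0],[0.94,0.04,0],[0.94,0.04,0],[0.94,0.04,0],[0.94,0.03,0],[0,0,1],[0,0,1],[0,0,1],[0,0,0],[0,0,0]],"turn":[[0,0,0],[0,0,0],[0,0,0],[0,0,0],[0,0,0],[0,0,0],[0,0,0],[0,0,0],[0,0,0],[0,0,0]],"jaw":[48,48,48,48,48,48,48,48,48,48]}'
python3 -m handwheel '{"dp":[[0,0,1],[0,0,1],[0,0,0.85],[0,0,0],[0,0,0],[0,0,0],[0,0,0],[0,0,0],[0,0,0],[0,0,0]],"turn":[[0,0,0],[0,0,0],[0,0,0],[0,0,0],[0,0,0],[0,0,0],[0,0,0],[0,0,0],[0,0,0],[0,0,0]],"jaw":[48,48,48,40,40,40,40,40,40,40]}'
python3 - <<'E'
from h import *
cv2.imwrite("pics/w2.png",eyes.capture("wrist"))
E
```

```text
clock: 5.22
position: [615.4, 120.4, 303.4]
ee_rot: [-0.001, 0.675, 0.738, -0.001]
contact_force: [0.7, 0.4, 0.6]
grip_width: 48.1
grasp_force: 0.0
clock: 6.05
position: [616.1, 120.4, 219.2]
ee_rot: [0.0, 0.675, 0.738, 0.0]
contact_force: [0.3, -0.0, 0.4]
grip_width: 40.1
grasp_force: 0.0
```

View pics/w2.png

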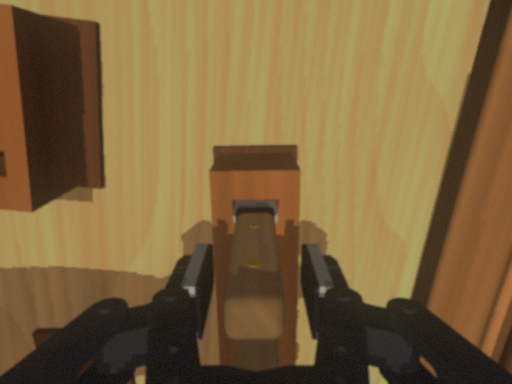

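The first handle stands centred between the fingers, about column 252, rows 215 to 335.

```bash

python3 -m handwheel '{"dp":[[0,0.1,0],[0,0.1,0],[0,0.1,0],[0,0.05,0],[0,0.05,0],[0,0.05,0],[0,0.05,0],[0,0.03,0],[0,0,0],[0,0,0]],"turn":[[0,0,0],[0,0,0],[0,0,0],[0,0,0],[0,0,0],[0,0,0],[0,0,0],[0,0,0],[0,0,0],[0,0,0]],"jaw":[40,40,40,40,40,40,40,40,40,40]}'
python3 -m handwheel '{"dp":[[0,0.03,0],[0,0,0],[0,0,0],[0,0,0],[0,0,0],[0,0,0],[0,0,0],[0,0,0],[0,0,0],[0,0,0]],"turn":[[0,0,0],[0,0,0],[0,0,0],[0,0,0],[0,0,0],[0,0,0],[0,0,0],[0,0,0],[0,0,0],[0,0,0]],"jaw":[40,40,40,40,40,40,40,40,40,40]}'

```

```text
clock: 6.93
position: [631.8, 121.8, 218.3]
ee_rot: [0.0, 0.675, 0.738, 0.0]
contact_force: [0.4, -0.2, -0.6]
grip_width: 40.0
grasp_force: 0.0
clock: 7.77
position: [632.6, 121.9, 218.3]
ee_rot: [-0.0, 0.675, 0.738, -0.0]
contact_force: [-0.6, 1.3, 0.9]
grip_width: 40.1
grasp_force: 0.2
```

```bash

python3 -m handwheel '{"dp":[[0,0.05,0],[0,0.05,0],[0,0,0],[0,0,0],[0,0,0],[0,0,0],[0,0,0],[0,0,0],[0,0,0],[0,0,0]],"turn":[[0,0,0],[0,0,0],[0,0,0],[0,0,0],[0,0,0],[0,0,0],[0,0,0],[0,0,0],[0,0,0],[0,0,0]],"jaw":[40,40,40,40,40,40,40,40,40,40]}'
python3 - <<'E'
from h import *
cv2.imwrite("pics/w3.png",eyes.capture("wrist"))
E
```

```text
clock: 8.6
position: [635.6, 122.2, 218.4]
ee_rot: [-0.0, 0.675, 0.738, -0.0]
contact_force: [-0.4, -0.4, -0.2]
grip_width: 40.3
grasp_force: 0.0
```

View pics/w3.png

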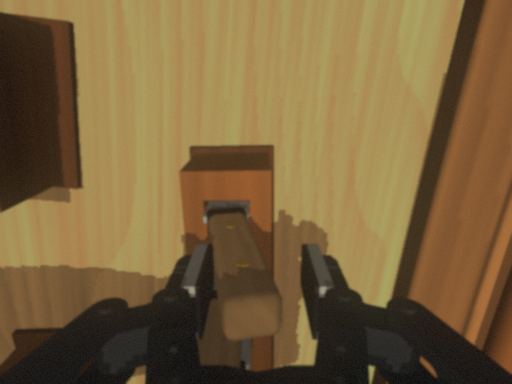

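Knife A rocks freely: the foot is at column 230, the top at 250, and there is no force. I push it back the other way, then try knife B.

```bash

python3 -m handwheel '{"dp":[[0,-0.25,0],[0,-0.25,0],[0,-0.25,0],[0,-0.15,0],[0,-0.1,0],[0,-0.1,0],[0,-0.05,0],[0,-0.05,0],[0,0,0],[0,0,0]],"turn":[[0,0,0],[0,0,0],[0,0,0],[0,0,0],[0,0,0],[0,0,0],[0,0,0],[0,0,0],[0,0,0],[0,0,0]],"jaw":[40,40,40,40,40,40,40,40,40,40]}'
python3 -m handwheel '{"dp":[[0,0.28,0],[0,0.28,0],[-0.62,0,0],[-0.62,0,0],[-0.62,0,0],[0,0.1,0],[0,0.1,0],[0,0.1,0],[0,0.1,0],[0,0,0]],"turn":[[0,0,0],[0,0,0],[0,0,0],[0,0,0],[0,0,0],[0,0,0],[0,0,0],[0,0,0],[0,0,0],[0,0,0]],"jaw":[40,40,40,40,40,40,40,40,40,40]}'
python3 -m handwheel '{"dp":[[0,0.05,0],[0,0.05,0],[0,0,0],[0,0,0],[0,0,0],[0,0,0],[0,0,0],[0,0,0],[0,0,0],[0,0,0]],"turn":[[0,0,0],[0,0,0],[0,0,0],[0,0,0],[0,0,0],[0,0,0],[0,0,0],[0,0,0],[0,0,0],[0,0,0]],"jaw":[40,40,40,40,40,40,40,40,40,40]}'

```

```text
clock: 9.48
position: [599.8, 118.9, 218.3]
ee_rot: [-0.0, 0.675, 0.738, -0.0]
contact_force: [0.0, -0.4, 0.2]
grip_width: 40.2
grasp_force: 0.1
clock: 10.32
position: [633.8, 66.7, 218.2]
ee_rot: [-0.0, 0.674, 0.739, -0.0]
contact_force: [-0.9, -1.6, 0.4]
grip_width: 39.8
grasp_force: 0.6
clock: 11.15
position: [635.1, 66.7, 218.2]
ee_rot: [-0.001, 0.674, 0.738, -0.001]
contact_force: [-7.9, -1.0, 3.5]
grip_width: 39.8
grasp_force: 4.1
```

```bash

python3 -m handwheel '{"dp":[[0,-0.2,0],[0,-0.2,0],[0,-0.2,0],[0,-0.1,0],[0,-0.1,0],[0,-0.1,0],[0,-0.05,0],[0,-0.05,0],[0,0,0],[0,0,0]],"turn":[[0,0,0],[0,0,0],[0,0,0],[0,0,0],[0,0,0],[0,0,0],[0,0,0],[0,0,0],[0,0,0],[0,0,0]],"jaw":[40,40,40,40,40,40,40,40,40,40]}'
python3 -m handwheel '{"dp":[[0,0.27,0],[0,0.27,0],[-0.62,0,0],[-0.62,0,0],[-0.62,0,0],[0,0.13,0],[0,0.13,0],[0,0.13,0],[0,0.1,0],[0,0.05,0]],"turn":[[0,0,0],[0,0,0],[0,0,0],[0,0,0],[0,0,0],[0,0,0],[0,0,0],[0,0,0],[0,0,0],[0,0,0]],"jaw":[40,40,40,40,40,40,40,40,40,40]}'
python3 -m handwheel '{"dp":[[0,-0.2,0],[0,-0.2,0],[0,-0.2,0],[0,-0.1,0],[0,-0.1,0],[0,-0.1,0],[0,-0.1,0],[0,-0.05,0],[0,0,0],[0,0,0]],"turn":[[0,0,0],[0,0,0],[0,0,0],[0,0,0],[0,0,0],[0,0,0],[0,0,0],[0,0,0],[0,0,0],[0,0,0]],"jaw":[40,40,40,40,40,40,40,40,40,40]}'

```

```text
clock: 11.98
position: [607.2, 63.5, 218.7]
ee_rot: [0.001, 0.675, 0.738, 0.001]
contact_force: [3.6, 0.4, 2.6]
grip_width: 39.8
grasp_force: 1.9
clock: 12.82
position: [641.9, 11.6, 218.0]
ee_rot: [-0.002, 0.674, 0.738, -0.002]
contact_force: [-17.1, -2.7, 8.7]
grip_width: 39.9
grasp_force: 9.1
clock: 13.65
position: [613.0, 8.0, 218.7]
ee_rot: [0.0, 0.675, 0.738, 0.0]
contact_force: [3.2, 0.6, 0.9]
grip_width: 40.1
grasp_force: 1.7
```

```bash

python3 -m handwheel '{"dp":[[0,0.23,0],[0,0.22,0],[-0.62,0,0],[-0.62,0,0],[-0.62,0,0],[0,0.13,0],[0,0.13,0],[0,0.13,0],[0,0.1,0],[0,0.05,0]],"turn":[[0,0,0],[0,0,0],[0,0,0],[0,0,0],[0,0,0],[0,0,0],[0,0,0],[0,0,0],[0,0,0],[0,0,0]],"jaw":[40,40,40,40,40,40,40,40,40,40]}'
python3 -m handwheel '{"dp":[[0,-0.2,0],[0,-0.2,0],[0,-0.2,0],[0,-0.1,0],[0,-0.1,0],[0,-0.1,0],[0,-0.1,0],[0,-0.05,0],[0,0,0],[0,0,0]],"turn":[[0,0,0],[0,0,0],[0,0,0],[0,0,0],[0,0,0],[0,0,0],[0,0,0],[0,0,0],[0,0,0],[0,0,0]],"jaw":[40,40,40,40,40,40,40,40,40,40]}'
python3 -m handwheel '{"dp":[[0,0.25,0],[0,0.25,0],[-0.62,0,0],[-0.62,0,0],[-0.62,0,0],[0,0.13,0],[0,0.13,0],[0,0.13,0],[0,0.1,0],[0,0.05,0]],"turn":[[0,0,0],[0,0,0],[0,0,0],[0,0,0],[0,0,0],[0,0,0],[0,0,0],[0,0,0],[0,0,0],[0,0,0]],"jaw":[40,40,40,40,40,40,40,40,40,40]}'
python3 -m handwheel '{"dp":[[0,-0.2,0],[0,-0.2,0],[0,-0.2,0],[0,-0.1,0],[0,-0.1,0],[0,-0.1,0],[0,-0.1,0],[0,-0.05,0],[0,0,0],[0,0,0]],"turn":[[0,0,0],[0,0,0],[0,0,0],[0,0,0],[0,0,0],[0,0,0],[0,0,0],[0,0,0],[0,0,0],[0,0,0]],"jaw":[40,40,40,40,40,40,40,40,40,40]}'

```

```text
clock: 14.48
position: [647.5, -44.0, 218.2]
ee_rot: [-0.0, 0.674, 0.739, -0.0]
contact_force: [0.1, 0.3, 1.0]
grip_width: 40.3
grasp_force: 0.3
clock: 15.32
position: [615.6, -47.8, 218.4]
ee_rot: [-0.0, 0.675, 0.738, -0.0]
contact_force: [-0.3, -0.3, -0.1]
grip_width: 40.3
grasp_force: 0.0
clock: 16.15
position: [651.8, -99.6, 218.2]
ee_rot: [-0.001, 0.674, 0.739, -0.001]
contact_force: [-6.4, -0.4, 2.4]
grip_width: 40.4
grasp_force: 3.2
clock: 16.98
position: [622.7, -103.4, 219.1]
ee_rot: [0.002, 0.674, 0.738, 0.002]
contact_force: [13.2, 1.5, -2.3]
grip_width: 40.3
grasp_force: 6.3
```

Knife D is loose in both directions. Knives B, C and E are sound. I test F, then grip it and carry it towards slot 3.

```bash

python3 -m handwheel '{"dp":[[0,0.24,0],[0,0.24,0],[-0.62,0,0],[-0.62,0,0],[-0.62,0,0],[0,0.13,0],[0,0.13,0],[0,0.13,0],[0,0.1,0],[0,0.05,0]],"turn":[[0,0,0],[0,0,0],[0,0,0],[0,0,0],[0,0,0],[0,0,0],[0,0,0],[0,0,0],[0,0,0],[0,0,0]],"jaw":[40,40,40,40,40,40,40,40,40,40]}'
python3 -m handwheel '{"dp":[[0,-0.2,0],[0,-0.2,0],[0,-0.2,0],[0,-0.1,0],[0,-0.1,0],[0,-0.1,0],[0,-0.1,0],[0,-0.05,0],[0,0,0],[0,0,0]],"turn":[[0,0,0],[0,0,0],[0,0,0],[0,0,0],[0,0,0],[0,0,0],[0,0,0],[0,0,0],[0,0,0],[0,0,0]],"jaw":[40,40,40,40,40,40,40,40,40,40]}'
python3 -m handwheel '{"dp":[[0,0.25,0],[0,0.25,0],[0,0,0],[0,0,0],[0,0,0],[0,0,0],[0,0,0],[0,0,0],[0,0,0],[0,0,0]],"turn":[[0,0,0],[0,0,0],[0,0,0],[0,0,0],[0,0,0],[0,0,0],[0,0,0],[0,0,0],[0,0,0],[0,0,0]],"jaw":[40,40,10,10,10,10,10,10,10,10]}' 50

```

```text
clock: 17.82
position: [656.3, -155.2, 218.3]
ee_rot: [-0.0, 0.674, 0.739, -0.0]
contact_force: [-1.6, 0.6, 0.6]
grip_width: 40.0
grasp_force: 0.5
clock: 18.65
position: [627.6, -158.9, 219.2]
ee_rot: [0.003, 0.674, 0.738, 0.003]
contact_force: [18.1, 1.3, -3.8]
grip_width: 39.6
grasp_force: 8.9
clock: 19.48
position: [640.3, -157.6, 218.2]
ee_rot: [0.001, 0.674, 0.738, 0.001]
contact_force: [7.2, 0.5, -4.1]
grip_width: 21.4
grasp_force: 48.8
```

F is sound, so the loose ones are A and D. I lift F and carry it over block4's slot 3.

```bash

python3 -m handwheel '{"dp":[[0,0,-0.8],[0,0,-0.8],[0,0,-0.8],[0,0,-0.9],[-0.45,-0.92,0],[-0.45,-0.92,0],[-0.45,-0.92,0],[-0.45,-0.92,0],[-0.45,-0.92,0],[0,0,0]],"turn":[[0,0,0],[0,0,0],[0,0,0],[0,0,0],[0,0,0],[0,0,0],[0,0,0],[0,0,0],[0,0,0],[0,0,-0.36]],"jaw":[10,10,10,10,10,10,10,10,10,10]}'
python3 -m handwheel '{"dp":[[-0.5,-0.92,0],[0,0,0],[0,0,0],[0,0,0],[0,0,0],[0,0,0],[0,0,0],[0,0,0],[0,0,0],[0,0,0]],"turn":[[0,0,0],[0,0,0],[0,0,0],[0,0,0],[0,0,0],[0,0,0],[0,0,0],[0,0,0],[0,0,0],[0,0,0]],"jaw":[10,10,10,10,10,10,10,10,10,10]}'
python3 - <<'E'
from h import *
s=ctrl.observe(); cv2.imwrite("pics/w4.png",eyes.capture("wrist")); print(T_tool(s).round(3))
E
```

```text
clock: 20.32
position: [504.0, -239.0, 317.6]
ee_rot: [-0.001, 0.664, 0.748, -0.001]
contact_force: [0.7, -0.9, -0.1]
grip_width: 21.4
grasp_force: 49.8
clock: 21.15
position: [482.7, -255.3, 317.3]
ee_rot: [-0.0, 0.663, 0.749, 0.0]
contact_force: [-0.1, 0.1, -1.3]
grip_width: 21.5
grasp_force: 50.3
[[-1.22000e-01  9.93000e-01 -0.00000e+00  4.82713e+02]
 [ 9.93000e-01  1.22000e-01  0.00000e+00 -2.55337e+02]
 [ 0.00000e+00 -0.00000e+00 -1.00000e+00  3.17304e+02]
 [ 0.00000e+00  0.00000e+00  0.00000e+00  1.00000e+00]]
```

View pics/w4.png

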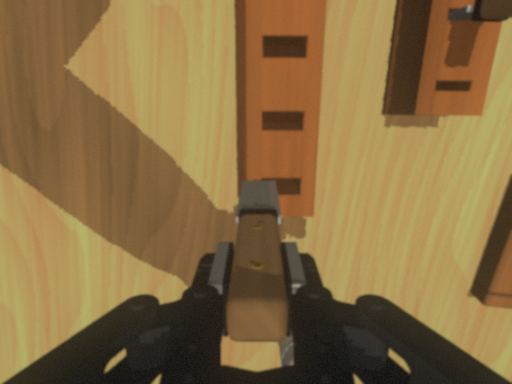

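The picture shows the held knife at column 258. Block4's slots are at (285,46), (283,121) and roughly (280,186), where the knife partly covers them.

```bash
python3 - <<'E'
from h import *
s=ctrl.observe(); T=np.linalg.inv(T_tool(s))
for p in [(285,46),(283,121),(281,186),(237,186),(315.5,186),(239,100),(321,100),(281,215)]: P=onz("wrist",p,80,s); print(p,P.round(1),(T@np.append(P,1))[:3].round(1))
for z in(110,): 
    P=onz("wrist",(258.5,181),108,s); print((T@np.append(P,1))[:3])
E
```

```text
(285, 46) [ 493.1 -147.3   80. ] [106.   23.5 237.3]
(283, 121) [ 500.2 -207.3   80. ] [ 45.6  23.3 237.3]
(281, 186) [ 506.9 -266.3   80. ] [-13.8  22.8 237.3]
(237, 186) [ 466.4 -271.2   80. ] [-13.8 -18.1 237.3]
(315.5, 186) [ 538.7 -262.4   80. ] [-13.8  54.8 237.3]
(239, 100) [ 460.1 -194.3   80. ] [ 63.3 -14.9 237.3]
(321, 100) [ 530.  -185.8   80. ] [ 63.3  55.5 237.3]
(281, 215) [ 511.  -294.8   80. ] [-42.6  23.4 237.3]
[ -1.09396661   1.77351296 209.3404825 ]
```

```bash

python3 -m handwheel '{"dp":[[-0.23,0.37,0],[-0.23,0.37,0],[0,0,0],[0,0,0.4],[0,0,0.4],[0,0,0.4],[0,0,0.4],[0,0,0],[0,0,0],[0,0,0]],"turn":[[0,0,0],[0,0,0],[0,0,0],[0,0,0],[0,0,0],[0,0,0],[0,0,0],[0,0,0],[0,0,0],[0,0,0]],"jaw":[10,10,10,10,10,10,10,10,10,10]}'
python3 - <<'E'
from h import *
s=ctrl.observe(); cv2.imwrite("pics/w5.png",eyes.capture("wrist"))
E
```

```text
clock: 22.03
position: [506.2, -266.5, 270.2]
ee_rot: [0.0, 0.663, 0.749, 0.0]
contact_force: [0.3, -0.6, -0.3]
grip_width: 21.1
grasp_force: 50.1
```

View pics/w5.png

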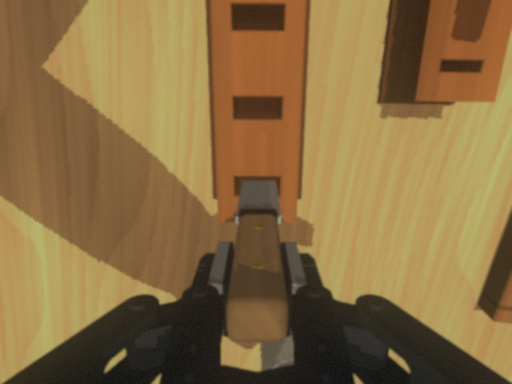

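The blade has entered the slot, with the knife at column 258 and the slot at 258. I lower it, release it and go to E.

```bash

python3 -m handwheel '{"dp":[[0,0,0.5],[0,0,0.5],[0,0,0.4],[0,0,0.3],[0,0,0],[0,0,0],[0,0,0],[0,0,0],[0,0,-0.4],[0,0,-1]],"turn":[[0,0,0],[0,0,0],[0,0,0],[0,0,0],[0,0,0],[0,0,0],[0,0,0],[0,0,0],[0,0,0],[0,0,0]],"jaw":[10,10,10,10,10,40,40,40,40,40]}'
python3 -m handwheel '{"dp":[[0,0,-1],[0.82,0.83,0],[0.82,0.83,0],[0.82,0.83,0],[0.82,0.83,0],[0.82,0.83,0],[0.82,0.83,0],[0,0,0],[0,0,0],[0,0,0]],"turn":[[0,0,0],[0,0,0],[0,0,0],[0,0,0],[0,0,0],[0,0,0],[0,0,0],[0,0,0.36],[0,0,0],[0,0,0]],"jaw":[44,44,44,44,44,44,44,44,44,44]}'
python3 - <<'E'
from h import *
s=ctrl.observe(); cv2.imwrite("pics/w6.png",eyes.capture("wrist")); print(s["position"])
cv2.imwrite("pics/t1.png",eyes.capture("top"))
E
```

```text
clock: 22.92
position: [505.3, -265.9, 257.8]
ee_rot: [-0.003, 0.663, 0.749, -0.0]
contact_force: [0.2, -0.4, -0.1]
grip_width: 40.4
grasp_force: 0.0
clock: 23.75
position: [636.7, -101.7, 290.4]
ee_rot: [0.0, 0.674, 0.739, -0.0]
contact_force: [-0.2, -0.5, -0.1]
grip_width: 44.0
grasp_force: 0.0
[ 636.66012227 -101.70866645  290.43653803]
```

View pics/w6.png

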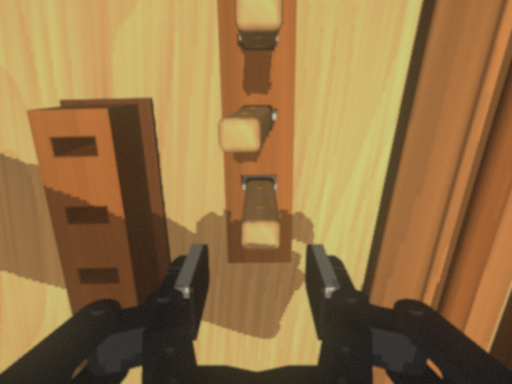

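E's top is at (261,233) and D leans left with its top at (240,135). The free block4 slots are at (75,147), (87,214) and (98,275).

```bash
python3 - <<'E'
from h import *
s=ctrl.observe(); T=np.linalg.inv(T_tool(s))
for p,z in [((261,236),189),((240,137),189),((75,147),80),((87,214),80),((98,275),80)]: P=onz("wrist",p,z,s); print(p,P.round(1),(T@np.append(P,1))[:3].round(1))
E
```

```text
(261, 236) [ 639.1 -104.2  189. ] [ -1.8   2.7 101.7]
(240, 137) [623.8 -51.8 189. ] [ 51.8  -7.9 101.7]
(75, 147) [486.5 -88.8  80. ] [  27.3 -147.9  210.6]
(87, 214) [ 492.7 -146.9   80. ] [ -31.2 -147.   210.7]
(98, 275) [ 499.2 -206.7   80. ] [ -91.3 -145.8  210.7]
```

```bash

python3 -m handwheel '{"dp":[[0,0,0.8],[0,0,0.8],[0,0,0.8],[0,0,0],[0,0,0],[0,0,0],[0,0,0],[0,0,0],[0,0,-0.6],[0,0,-0.7]],"turn":[[0,0,0],[0,0,0],[0,0,0],[0,0,0],[0,0,0],[0,0,0],[0,0,0],[0,0,0],[0,0,0],[0,0,0]],"jaw":[44,44,44,44,10,10,10,10,10,10]}'
python3 -m handwheel '{"dp":[[0,0,-1],[0,0,-1],[-0.62,-0.97,0],[-0.62,-0.97,0],[-0.62,-0.97,0],[-0.62,-0.97,0],[-0.61,-0.97,0],[0,0,0],[0,0,0],[0,0,0]],"turn":[[0,0,0],[0,0,0],[0,0,0],[0,0,0],[0,0,0],[0,0,0],[0,0,0],[0,0,-0.36],[0,0,0],[0,0,0]],"jaw":[10,10,10,10,10,10,10,10,10,10]}'
python3 -m handwheel '{"dp":[[0,0,0.4],[0,0,0.4],[0,0,0.4],[0,0,0.4],[0,0,0],[0,0,0],[0,0,0],[0,0,0],[0,0,0],[0,0,0]],"turn":[[0,0,0],[0,0,0],[0,0,0],[0,0,0],[0,0,0],[0,0,0],[0,0,0],[0,0,0],[0,0,0],[0,0,0]],"jaw":[10,10,10,10,10,10,10,10,10,10]}'

```

```text
clock: 24.68
position: [636.6, -101.8, 257.4]
ee_rot: [-0.001, 0.675, 0.738, -0.0]
contact_force: [0.9, -0.8, -0.8]
grip_width: 21.1
grasp_force: 51.2
clock: 25.52
position: [500.2, -207.5, 318.3]
ee_rot: [0.001, 0.663, 0.748, 0.0]
contact_force: [1.1, -0.1, -1.0]
grip_width: 21.1
grasp_force: 51.3
clock: 26.35
position: [500.3, -207.3, 269.9]
ee_rot: [0.0, 0.663, 0.749, 0.0]
contact_force: [0.3, -0.3, -1.2]
grip_width: 21.2
grasp_force: 51.2
```

```bash

python3 -m handwheel '{"dp":[[0,0,0.5],[0,0,0.5],[0,0,0.4],[0,0,0.3],[0,0,0],[0,0,0],[0,0,0],[0,0,0],[0,0,-0.4],[0,0,-1]],"turn":[[0,0,0],[0,0,0],[0,0,0],[0,0,0],[0,0,0],[0,0,0],[0,0,0],[0,0,0],[0,0,0],[0,0,0]],"jaw":[10,10,10,10,10,40,40,40,40,40]}'
python3 -m handwheel '{"dp":[[0,0,-1],[0.83,0.63,0],[0.83,0.63,0],[0.83,0.63,0],[0.83,0.63,0],[0.83,0.63,0],[0.83,0.63,0],[0.83,0.63,0],[0.84,0.64,0],[0,0,0]],"turn":[[0,0,0],[0,0,0],[0,0,0],[0,0,0],[0,0,0],[0,0,0],[0,0,0],[0,0,0],[0,0,0],[0,0,0.36]],"jaw":[44,44,44,44,44,44,44,44,44,44]}'
python3 -m handwheel '{"dp":[[0,0,0],[0,0,0.8],[0,0,0.8],[0,0,0.8],[0,0,0],[0,0,0],[0,0,0],[0,0,0],[0,0,0],[0,0,-0.3]],"turn":[[0,0,0],[0,0,0],[0,0,0],[0,0,0],[0,0,0],[0,0,0],[0,0,0],[0,0,0],[0,0,0],[0,0,0]],"jaw":[44,44,44,44,44,10,10,10,10,10]}'
python3 -m handwheel '{"dp":[[0,0,-1],[0,0,-1],[0,0,-1],[-0.8,-0.82,0],[-0.8,-0.82,0],[-0.8,-0.82,0],[-0.8,-0.82,0],[-0.8,-0.82,0],[-0.8,-0.8,0],[0,0,0]],"turn":[[0,0,0],[0,0,0],[0,0,0],[0,0,0],[0,0,0],[0,0,0],[0,0,0],[0,0,0],[0,0,0],[0,0,-0.36]],"jaw":[10,10,10,10,10,10,10,10,10,10]}'
python3 - <<'E'
from h import *
s=ctrl.observe(); cv2.imwrite("pics/w7.png",eyes.capture("wrist")); print(s["position"])
E
```

```text
clock: 27.18
position: [499.0, -206.7, 257.7]
ee_rot: [-0.003, 0.663, 0.749, -0.001]
contact_force: [0.7, -0.3, 0.2]
grip_width: 39.8
grasp_force: 0.0
clock: 28.02
position: [628.1, 13.3, 289.8]
ee_rot: [-0.0, 0.673, 0.74, 0.001]
contact_force: [-0.7, -0.6, 0.6]
grip_width: 44.0
grasp_force: 0.0
clock: 28.85
position: [626.0, 9.0, 227.2]
ee_rot: [-0.0, 0.675, 0.738, -0.0]
contact_force: [0.1, -0.1, -1.5]
grip_width: 21.3
grasp_force: 50.4
clock: 29.68
position: [489.9, -150.7, 319.0]
ee_rot: [0.001, 0.664, 0.747, -0.001]
contact_force: [0.7, 0.1, -1.1]
grip_width: 21.4
grasp_force: 51.0
[ 489.86751174 -150.66838876  318.97383197]
```

View pics/w7.png

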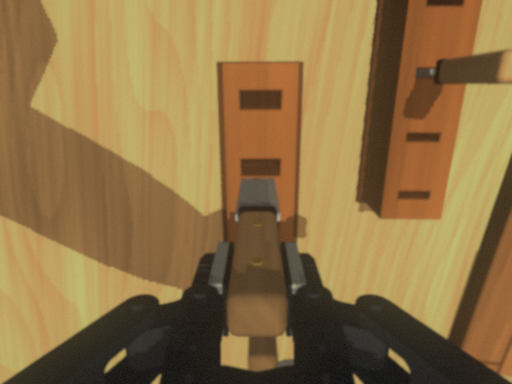

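Slot 1 is at (260,167) and slot 0 at (260,99), so block4 has not moved. I shift 3 mm in x and 2 mm in y, then insert.

```bash

python3 -m handwheel '{"dp":[[0.1,0.08,0],[0,0,0],[0,0,0.4],[0,0,0.4],[0,0,0.4],[0,0,0.4],[0,0,0],[0,0,0],[0,0,0],[0,0,0]],"turn":[[0,0,0],[0,0,0],[0,0,0],[0,0,0],[0,0,0],[0,0,0],[0,0,0],[0,0,0],[0,0,0],[0,0,0]],"jaw":[10,10,10,10,10,10,10,10,10,10]}'

```

```text
clock: 30.57
position: [495.4, -144.0, 270.2]
ee_rot: [0.001, 0.663, 0.749, 0.0]
contact_force: [-0.0, -0.1, -1.6]
grip_width: 21.6
grasp_force: 50.9
```

```bash

python3 -m handwheel '{"dp":[[-0.09,-0.08,0],[0,0,0.5],[0,0,0.5],[0,0,0.4],[0,0,0.3],[0,0,0],[0,0,0],[0,0,0],[0,0,0],[0,0,-0.4]],"turn":[[0,0,0],[0,0,0],[0,0,0],[0,0,0],[0,0,0],[0,0,0],[0,0,0],[0,0,0],[0,0,0],[0,0,0]],"jaw":[10,10,10,10,10,10,40,40,40,40]}'
python3 -m handwheel '{"dp":[[0,0,-1],[0,0,-1],[0.93,0.73,0],[0.93,0.73,0],[0.93,0.73,0],[0.93,0.73,0],[0.93,0.73,0],[0.93,0.73,0],[0.93,0.73,0],[0,0,0]],"turn":[[0,0,0],[0,0,0],[0,0,0],[0,0,0],[0,0,0],[0,0,0],[0,0,0],[0,0,0],[0,0,0],[0,0,0.36]],"jaw":[44,44,44,44,44,44,44,44,44,44]}'
python3 -m handwheel '{"dp":[[0,0,0],[0,0,0.8],[0,0,0.8],[0,0,0.8],[0,0,0],[0,0,0],[0,0,0],[0,0,0],[0,0,0],[0,0,-0.3]],"turn":[[0,0,0],[0,0,0],[0,0,0],[0,0,0],[0,0,0],[0,0,0],[0,0,0],[0,0,0],[0,0,0],[0,0,0]],"jaw":[44,44,44,44,44,10,10,10,10,10]}'
python3 -m handwheel '{"dp":[[0,0,-1],[0,0,-1],[0,0,-1],[-0.79,-0.82,0],[-0.79,-0.82,0],[-0.79,-0.82,0],[-0.79,-0.82,0],[-0.79,-0.82,0],[-0.77,-0.82,0],[0,0,0]],"turn":[[0,0,0],[0,0,0],[0,0,0],[0,0,0],[0,0,0],[0,0,0],[0,0,0],[0,0,0],[0,0,0],[0,0,-0.36]],"jaw":[10,10,10,10,10,10,10,10,10,10]}'
python3 -m handwheel '{"dp":[[0,0,0],[0,0,0],[0,0,0],[0,0,0],[0,0,0],[0,0,0],[0,0,0],[0,0,0],[0,0,0],[0,0,0]],"turn":[[0,0,0],[0,0,0],[0,0,0],[0,0,0],[0,0,0],[0,0,0],[0,0,0],[0,0,0],[0,0,0],[0,0,0]],"jaw":[10,10,10,10,10,10,10,10,10,10]}'

```

```text
clock: 31.4
position: [492.2, -147.0, 229.0]
ee_rot: [-0.001, 0.663, 0.749, -0.0]
contact_force: [-0.5, 0.1, -0.8]
grip_width: 39.9
grasp_force: 0.0
clock: 32.23
position: [623.4, 69.9, 289.6]
ee_rot: [-0.0, 0.673, 0.74, 0.001]
contact_force: [-1.8, 0.1, -0.9]
grip_width: 43.9
grasp_force: 0.0
clock: 33.07
position: [621.0, 65.1, 227.2]
ee_rot: [-0.0, 0.675, 0.738, -0.0]
contact_force: [0.4, -0.0, -2.1]
grip_width: 21.2
grasp_force: 49.7
clock: 33.9
position: [484.0, -91.9, 319.0]
ee_rot: [0.001, 0.664, 0.748, -0.0]
contact_force: [0.7, -0.1, -1.2]
grip_width: 21.8
grasp_force: 50.8
clock: 34.73
position: [487.1, -89.1, 317.3]
ee_rot: [-0.0, 0.663, 0.749, -0.0]
contact_force: [-0.8, 0.2, -1.6]
grip_width: 21.3
grasp_force: 50.8
```

```bash

python3 -m handwheel '{"dp":[[0,0,0.4],[0,0,0.4],[0,0,0.4],[0,0,0.4],[0,0,0],[0,0,0],[0,0,0],[0,0,0],[0,0,0],[0,0,0]],"turn":[[0,0,0],[0,0,0],[0,0,0],[0,0,0],[0,0,0],[0,0,0],[0,0,0],[0,0,0],[0,0,0],[0,0,0]],"jaw":[10,10,10,10,10,10,10,10,10,10]}'
python3 -m handwheel '{"dp":[[0,0,0],[0,0,0.5],[0,0,0.5],[0,0,0.4],[0,0,0.3],[0,0,0],[0,0,0],[0,0,0],[0,0,0],[0,0,-0.4]],"turn":[[0,0,0],[0,0,0],[0,0,0],[0,0,0],[0,0,0],[0,0,0],[0,0,0],[0,0,0],[0,0,0],[0,0,0]],"jaw":[10,10,10,10,10,10,40,40,40,40]}'
python3 -m handwheel '{"dp":[[0,0,-1],[0,0,-1],[0.17,0.99,0],[0.17,0.99,0],[0.17,0.99,0],[0.16,0.99,0],[0.16,0.99,0],[0,0,0],[0,0,0],[0,0,0]],"turn":[[0,0,0],[0,0,0],[0,0,0],[0,0,0],[0,0,0],[0,0,0],[0,0,0],[0,0,0.36],[0,0,0],[0,0,0]],"jaw":[52,52,52,52,52,52,52,52,52,52]}'
python3 - <<'E'
from h import *
s=ctrl.observe(); T=np.linalg.inv(T_tool(s)); cv2.imwrite("pics/w8.png",eyes.capture("wrist")); cv2.imwrite("pics/t2.png",eyes.capture("top"));
a=cv2.imread("pics/w8.png");b=cv2.imread("pics/t2.png")[140:290,160:360]; cv2.imwrite("pics/m8.png",np.hstack([cv2.resize(a,(400,300)),cv2.resize(b,(400,300),interpolation=cv2.INTER_CUBIC)]))
print(s["position"])
E
```

```text
clock: 35.57
position: [487.2, -89.2, 269.9]
ee_rot: [0.0, 0.663, 0.749, 0.0]
contact_force: [-0.4, -0.4, -1.8]
grip_width: 21.2
grasp_force: 50.7
clock: 36.4
position: [486.4, -88.9, 229.0]
ee_rot: [-0.001, 0.663, 0.749, -0.001]
contact_force: [1.3, 0.4, 0.1]
grip_width: 39.9
grasp_force: 0.0
clock: 37.23
position: [631.3, -46.3, 289.9]
ee_rot: [-0.0, 0.674, 0.739, -0.0]
contact_force: [-0.4, 0.1, -0.3]
grip_width: 51.7
grasp_force: 0.0
[631.3221059  -46.27467957 289.93724186]
```

View pics/m8.png

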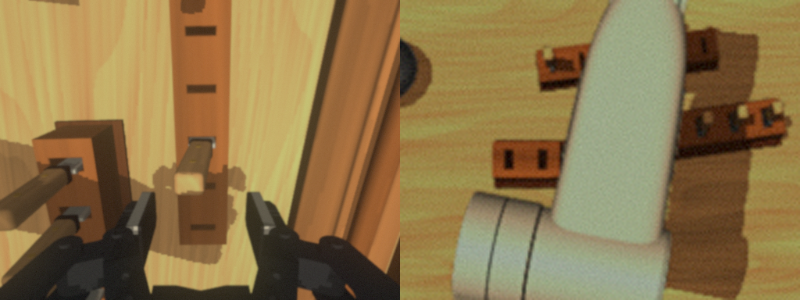

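D is between the fingers at (190,182) in the left image. In the top view block2 is where it was, slots at (509,159) and (543,159) of the mosaic. I grip D and carry it to block2.

```bash

python3 -m handwheel '{"dp":[[0,0,0],[0,0,0.8],[0,0,0.8],[0,0,0.8],[0,0,0],[0,0,0],[0,0,0],[0,0,0],[0,0,0],[0,0,-0.3]],"turn":[[0,0,0],[0,0,0],[0,0,0],[0,0,0],[0,0,0],[0,0,0],[0,0,0],[0,0,0],[0,0,0],[0,0,0]],"jaw":[52,52,52,52,52,10,10,10,10,10]}'
python3 -m handwheel '{"dp":[[0,0,-0.9],[0,0,-1],[0,0,-1],[0.75,-0.65,0],[0.75,-0.65,0],[0.75,-0.65,0],[0.75,-0.65,0],[0.75,-0.65,0],[0.75,-0.65,0],[0.75,-0.65,0]],"turn":[[0,0,0],[0,0,0],[0,0,0],[0,0,0],[0,0,0],[0,0,0],[0,0,0],[0,0,0],[0,0,0],[0,0,0]],"jaw":[10,10,10,10,10,10,10,10,10,10]}'
python3 -m handwheel '{"dp":[[0.75,-0.64,0],[0.7,-0.6,0],[0,0,0],[0,0,0],[0,0,0],[0,0,0],[0,0,0],[0,0,0],[0,0,0],[0,0,0]],"turn":[[0,0,0],[0,0,0],[0,0,0.52],[0,0,0.52],[0,0,0],[0,0,0],[0,0,0],[0,0,0],[0,0,0],[0,0,0]],"jaw":[10,10,10,10,10,10,10,10,10,10]}'
python3 - <<'E'
from h import *
s=ctrl.observe(); cv2.imwrite("pics/w9.png",eyes.capture("wrist")); print(T_tool(s).round(3))
E
```

```text
clock: 38.17
position: [631.2, -46.4, 227.4]
ee_rot: [-0.0, 0.675, 0.738, -0.0]
contact_force: [1.1, -0.3, -2.2]
grip_width: 21.1
grasp_force: 49.7
clock: 39.0
position: [480.1, 99.0, 315.4]
ee_rot: [0.0, 0.675, 0.738, 0.0]
contact_force: [0.5, 1.2, -0.6]
grip_width: 21.6
grasp_force: 49.9
clock: 39.83
position: [440.5, 138.0, 314.3]
ee_rot: [-0.0, 0.707, 0.707, -0.0]
contact_force: [0.1, -0.3, -1.4]
grip_width: 21.7
grasp_force: 49.8
[[ 1.00000e-03  1.00000e+00 -0.00000e+00  4.40512e+02]
 [ 1.00000e+00 -1.00000e-03 -0.00000e+00  1.37979e+02]
 [-0.00000e+00 -0.00000e+00 -1.00000e+00  3.14326e+02]
 [ 0.00000e+00  0.00000e+00  0.00000e+00  1.00000e+00]]
```

View pics/w9.png

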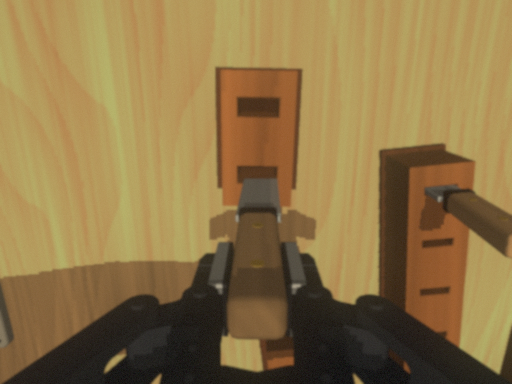

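Slot 1 is at (257,174), slot 0 at (258,107), and the knife's end is at column 260. I shift about −2.5 mm in x and −1.5 mm in y, then insert.

```bash

python3 -m handwheel '{"dp":[[-0.08,-0.05,0],[0,0,0],[0,0,0.4],[0,0,0.4],[0,0,0.4],[0,0,0.3],[0,0,0],[0,0,0],[0,0,0],[0,0,0]],"turn":[[0,0,0],[0,0,0],[0,0,0],[0,0,0],[0,0,0],[0,0,0],[0,0,0],[0,0,0],[0,0,0],[0,0,0]],"jaw":[10,10,10,10,10,10,10,10,10,10]}'
python3 -m handwheel '{"dp":[[0,0,0],[0,0,0.5],[0,0,0.5],[0,0,0.4],[0,0,0.3],[0,0,0],[0,0,0],[0,0,0],[0,0,0],[0,0,0]],"turn":[[0,0,0],[0,0,0],[0,0,0],[0,0,0],[0,0,0],[0,0,0],[0,0,0],[0,0,0],[0,0,0],[0,0,0]],"jaw":[10,10,10,10,10,10,36,36,36,36]}'

```

```text
clock: 40.72
position: [439.1, 135.8, 270.1]
ee_rot: [0.0, 0.707, 0.707, 0.0]
contact_force: [0.5, 0.0, -1.4]
grip_width: 21.4
grasp_force: 49.8
clock: 41.55
position: [438.9, 135.8, 218.4]
ee_rot: [0.0, 0.707, 0.707, -0.0]
contact_force: [-0.3, 0.5, 0.4]
grip_width: 36.0
grasp_force: 0.0
```

```bash

python3 -m handwheel '{"dp":[[0,-0.2,0],[0,-0.1,0],[0,-0.1,0],[0,-0.1,0],[0,-0.1,0],[0,-0.1,0],[0,-0.07,0],[0,0,0],[0,0,0],[0,0,0]],"turn":[[0,0,0],[0,0,0],[0,0,0],[0,0,0],[0,0,0],[0,0,0],[0,0,0],[0,0,0],[0,0,0],[0,0,0]],"jaw":[36,36,36,36,36,36,36,36,36,36]}'
python3 -m handwheel '{"dp":[[0,-0.07,0],[0,0,0],[0,0,0],[0,0,0],[0,0,0],[0,0,0],[0,0,0],[0,0,0],[0,0,0],[0,0,0]],"turn":[[0,0,0],[0,0,0],[0,0,0],[0,0,0],[0,0,0],[0,0,0],[0,0,0],[0,0,0],[0,0,0],[0,0,0]],"jaw":[36,36,36,36,36,36,36,36,36,36]}'
python3 - <<'E'
from h import *
cv2.imwrite("pics/w10.png",eyes.capture("wrist"))
E
```

```text
clock: 42.38
position: [415.8, 135.8, 218.4]
ee_rot: [-0.0, 0.707, 0.707, -0.0]
contact_force: [-0.2, -0.1, 1.0]
grip_width: 36.1
grasp_force: 0.0
clock: 43.22
position: [413.7, 135.8, 218.4]
ee_rot: [-0.0, 0.707, 0.707, -0.0]
contact_force: [0.6, -0.5, -0.1]
grip_width: 36.1
grasp_force: 0.0
```

View pics/w10.png

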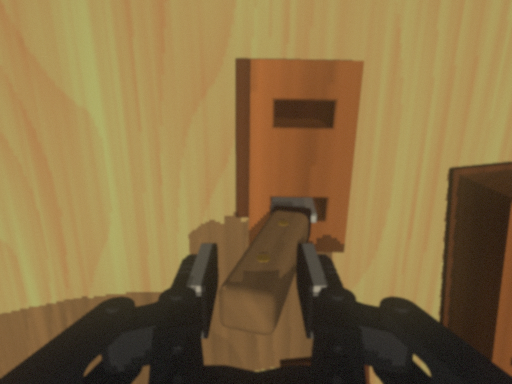

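The handle leans well to the left, foot at (290,212) and top at (250,315), and the block has not shifted. I push a little more to find the stop.

```bash

python3 -m handwheel '{"dp":[[0,-0.07,0],[0,0,0],[0,0,0],[0,0,0],[0,0,0],[0,0,0],[0,0,0],[0,0,0],[0,0,0],[0,0,0]],"turn":[[0,0,0],[0,0,0],[0,0,0],[0,0,0],[0,0,0],[0,0,0],[0,0,0],[0,0,0],[0,0,0],[0,0,0]],"jaw":[36,36,36,36,36,36,36,36,36,36]}'
python3 -m handwheel '{"dp":[[0,-0.06,0],[0,0,0],[0,0,0],[0,0,0],[0,0,0],[0,0,0],[0,0,0],[0,0,0],[0,0,0],[0,0,0]],"turn":[[0,0,0],[0,0,0],[0,0,0],[0,0,0],[0,0,0],[0,0,0],[0,0,0],[0,0,0],[0,0,0],[0,0,0]],"jaw":[36,36,36,36,36,36,36,36,36,36]}'

```

```text
clock: 44.1
position: [411.5, 135.8, 218.4]
ee_rot: [-0.0, 0.707, 0.707, -0.0]
contact_force: [0.2, -0.1, -0.5]
grip_width: 35.9
grasp_force: 0.0
clock: 44.93
position: [409.7, 135.8, 218.4]
ee_rot: [-0.0, 0.707, 0.707, -0.0]
contact_force: [0.2, -0.3, 1.8]
grip_width: 36.2
grasp_force: 0.0
```

```bash

python3 -m handwheel '{"dp":[[0,-0.07,0],[0,-0.07,0],[0,0,0],[0,0,0],[0,0,0],[0,0,0],[0,0,0],[0,0,0],[0,0,0],[0,0,0]],"turn":[[0,0,0],[0,0,0],[0,0,0],[0,0,0],[0,0,0],[0,0,0],[0,0,0],[0,0,0],[0,0,0],[0,0,0]],"jaw":[36,36,36,36,36,36,36,36,36,36]}'
python3 -m handwheel '{"dp":[[0,-0.07,0],[0,0,0],[0,0,0],[0,0,0],[0,0,0],[0,0,0],[0,0,0],[0,0,0],[0,0,0],[0,0,0]],"turn":[[0,0,0],[0,0,0],[0,0,0],[0,0,0],[0,0,0],[0,0,0],[0,0,0],[0,0,0],[0,0,0],[0,0,0]],"jaw":[36,36,36,36,36,36,36,36,36,36]}'
python3 - <<'E'
from h import *
cv2.imwrite("pics/w11.png",eyes.capture("wrist"))
E
```

```text
clock: 45.77
position: [405.7, 135.8, 218.5]
ee_rot: [0.0, 0.707, 0.707, 0.0]
contact_force: [3.8, 0.2, 2.4]
grip_width: 36.1
grasp_force: 3.1
clock: 46.6
position: [403.8, 135.8, 218.6]
ee_rot: [0.0, 0.707, 0.707, 0.0]
contact_force: [5.6, 1.1, 3.9]
grip_width: 36.1
grasp_force: 7.1
```

View pics/w11.png

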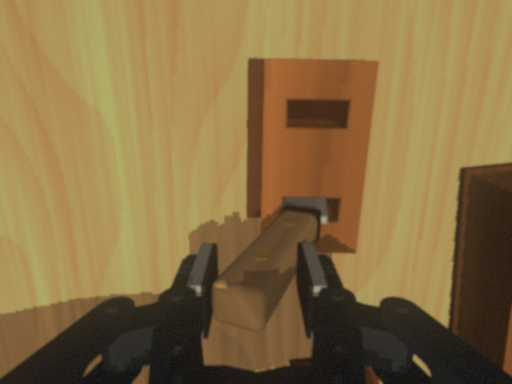

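The force now rises, so the handle is at its stop. I back off and fetch A.

```bash

python3 -m handwheel '{"dp":[[0,0.15,0],[0,0,0],[0,0,0],[0,0,-0.4],[0,0,-1],[0,0,-1],[-0.07,0.99,0],[-0.07,0.99,0],[-0.07,0.99,0],[-0.07,0.99,0]],"turn":[[0,0,0],[0,0,0],[0,0,0],[0,0,0],[0,0,0],[0,0,0],[0,0,0],[0,0,0],[0,0,0],[0,0,0]],"jaw":[50,50,50,50,50,50,50,50,50,50]}'
python3 -m handwheel '{"dp":[[-0.07,0.99,0],[-0.07,0.99,0],[-0.07,0.99,0],[0,0,0],[0,0,0],[0,0,0],[0,0,0],[0,0,0],[0,0,0],[0,0,0]],"turn":[[0,0,0],[0,0,0],[0,0,0],[0,0,-0.52],[0,0,-0.52],[0,0,0],[0,0,0],[0,0,0],[0,0,0],[0,0,0]],"jaw":[52,52,52,52,52,52,52,52,52,52]}'
python3 - <<'E'
from h import *
s=ctrl.observe(); cv2.imwrite("pics/w12.png",eyes.capture("wrist")); cv2.imwrite("pics/t3.png",eyes.capture("top"));
a=cv2.imread("pics/w12.png");b=cv2.imread("pics/t3.png")[140:290,160:360]; cv2.imwrite("pics/m12.png",np.hstack([cv2.resize(a,(400,300)),cv2.resize(b,(400,300),interpolation=cv2.INTER_CUBIC)]))
E
```

```text
clock: 47.48
position: [527.4, 127.2, 290.1]
ee_rot: [-0.0, 0.707, 0.707, -0.0]
contact_force: [-0.3, 1.0, 0.1]
grip_width: 49.9
grasp_force: 0.0
clock: 48.32
position: [615.5, 121.0, 290.6]
ee_rot: [0.0, 0.675, 0.738, 0.0]
contact_force: [-0.1, -0.1, 0.2]
grip_width: 52.2
grasp_force: 0.0
```

View pics/m12.png

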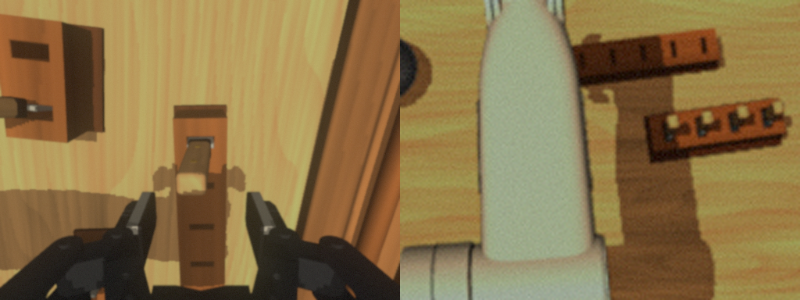

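A is between the fingers at (192,183) and leans slightly left. The four sound knives stand upright in block4, and D leans in block2. I grip A and carry it over slot 0.

```bash

python3 -m handwheel '{"dp":[[0,0,0],[0,0,0.8],[0,0,0.8],[0,0,0.8],[0,0,0],[0,0,0],[0,0,0],[0,0,0],[0,0,0],[0,0,-0.3]],"turn":[[0,0,0],[0,0,0],[0,0,0],[0,0,0],[0,0,0],[0,0,0],[0,0,0],[0,0,0],[0,0,0],[0,0,0]],"jaw":[52,52,52,52,52,10,10,10,10,10]}'
python3 -m handwheel '{"dp":[[0,0,-0.9],[0,0,-1],[0,0,-1],[0.43,-0.81,0],[0.43,-0.81,0],[0.43,-0.81,0],[0.43,-0.81,0],[0.43,-0.81,0],[0.43,-0.81,0],[0.43,-0.81,0]],"turn":[[0,0,0],[0,0,0],[0,0,0],[0,0,0],[0,0,0],[0,0,0],[0,0,0],[0,0,0],[0,0,0],[0,0,0]],"jaw":[10,10,10,10,10,10,10,10,10,10]}'
python3 -m handwheel '{"dp":[[0,0,0],[0,0,0],[0,0,0],[0,0,0],[0,0,0],[0,0,0],[0,0,0],[0,0,0],[0,0,0],[0,0,0]],"turn":[[0,0,0.52],[0,0,0.52],[0,0,0],[0,0,0],[0,0,0],[0,0,0],[0,0,0],[0,0,0],[0,0,0],[0,0,0]],"jaw":[10,10,10,10,10,10,10,10,10,10]}'
python3 - <<'E'
from h import *
s=ctrl.observe(); cv2.imwrite("pics/w13.png",eyes.capture("wrist"))
E
```

```text
clock: 49.25
position: [615.6, 121.0, 227.2]
ee_rot: [-0.0, 0.675, 0.738, -0.0]
contact_force: [0.9, -0.9, -2.2]
grip_width: 21.3
grasp_force: 49.0
clock: 50.08
position: [437.1, 195.9, 315.5]
ee_rot: [0.0, 0.675, 0.738, 0.001]
contact_force: [0.3, 0.1, -1.4]
grip_width: 21.1
grasp_force: 49.3
clock: 50.92
position: [438.4, 195.5, 314.3]
ee_rot: [-0.0, 0.707, 0.707, -0.0]
contact_force: [0.4, 0.1, -1.5]
grip_width: 21.2
grasp_force: 49.6
```

View pics/w13.png

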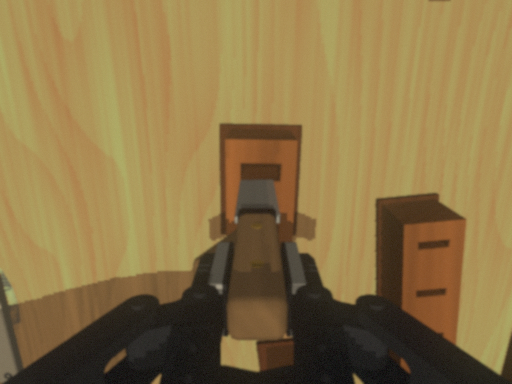

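Slot 0 is at (260,172) and the knife at column 257, so I shift +2.5 mm in y and insert. That was my 15th picture, one over the limit, so I will view no more and go by forces and numbers.

```bash

python3 -m handwheel '{"dp":[[-0.02,0.08,0],[0,0,0],[0,0,0.4],[0,0,0.4],[0,0,0.4],[0,0,0.3],[0,0,0],[0,0,0],[0,0,0],[0,0,0]],"turn":[[0,0,0],[0,0,0],[0,0,0],[0,0,0],[0,0,0],[0,0,0],[0,0,0],[0,0,0],[0,0,0],[0,0,0]],"jaw":[10,10,10,10,10,10,10,10,10,10]}'
python3 -m handwheel '{"dp":[[0,0,0],[0,0,0.5],[0,0,0.5],[0,0,0.4],[0,0,0.3],[0,0,0],[0,0,0],[0,0,0],[0,0,0],[0,0,0]],"turn":[[0,0,0],[0,0,0],[0,0,0],[0,0,0],[0,0,0],[0,0,0],[0,0,0],[0,0,0],[0,0,0],[0,0,0]],"jaw":[10,10,10,10,10,10,36,36,36,36]}'

```

```text
clock: 51.8
position: [441.0, 195.1, 270.1]
ee_rot: [0.0, 0.707, 0.707, 0.0]
contact_force: [0.1, 0.3, -1.4]
grip_width: 21.2
grasp_force: 49.5
clock: 52.63
position: [440.8, 195.0, 218.5]
ee_rot: [0.0, 0.707, 0.707, 0.0]
contact_force: [0.2, -0.1, 0.7]
grip_width: 35.7
grasp_force: 0.0
```

```bash

python3 -m handwheel '{"dp":[[0,-0.2,0],[0,-0.15,0],[0,-0.15,0],[0,-0.12,0],[0,-0.1,0],[0,-0.1,0],[0,-0.1,0],[0,-0.06,0],[0,0,0],[0,0,0]],"turn":[[0,0,0],[0,0,0],[0,0,0],[0,0,0],[0,0,0],[0,0,0],[0,0,0],[0,0,0],[0,0,0],[0,0,0]],"jaw":[36,36,36,36,36,36,36,36,36,36]}'
python3 -m handwheel '{"dp":[[0,-0.07,0],[0,-0.07,0],[0,0,0],[0,0,0],[0,0,0],[0,0,0],[0,0,0],[0,0,0],[0,0,0],[0,0,0]],"turn":[[0,0,0],[0,0,0],[0,0,0],[0,0,0],[0,0,0],[0,0,0],[0,0,0],[0,0,0],[0,0,0],[0,0,0]],"jaw":[36,36,36,36,36,36,36,36,36,36]}'
python3 -m handwheel '{"dp":[[0,-0.06,0],[0,0,0],[0,0,0],[0,0,0],[0,0,0],[0,0,0],[0,0,0],[0,0,0],[0,0,0],[0,0,0]],"turn":[[0,0,0],[0,0,0],[0,0,0],[0,0,0],[0,0,0],[0,0,0],[0,0,0],[0,0,0],[0,0,0],[0,0,0]],"jaw":[36,36,36,36,36,36,36,36,36,36]}'

```

```text
clock: 53.47
position: [411.2, 195.0, 218.4]
ee_rot: [-0.0, 0.707, 0.707, -0.0]
contact_force: [0.0, -0.1, 0.3]
grip_width: 36.1
grasp_force: 0.1
clock: 54.3
position: [407.2, 195.0, 218.4]
ee_rot: [0.0, 0.707, 0.707, 0.0]
contact_force: [2.8, 0.5, 1.3]
grip_width: 36.1
grasp_force: 2.2
clock: 55.13
position: [405.4, 195.1, 218.5]
ee_rot: [0.0, 0.707, 0.707, 0.0]
contact_force: [5.8, 1.1, 4.4]
grip_width: 35.5
grasp_force: 5.5
```

A is at its stop too. I back off, raise the arm and check with the networks.

```bash

python3 -m handwheel '{"dp":[[0,0.15,0],[0,0,0],[0,0,0],[0,0,-0.4],[0,0,-1],[0,0,-1],[0,0,-1],[1,0,0],[1,0,0],[1,0,0]],"turn":[[0,0,0],[0,0,0],[0,0,0],[0,0,0],[0,0,0],[0,0,0],[0,0,0],[0,0,0],[0,0,0],[0,0,0]],"jaw":[50,50,50,50,50,50,50,50,50,50]}'
python3 -m handwheel '{"dp":[[1,0,0],[1,0,0],[1,0,0],[1,0,0],[0,0,0],[0,0,0],[0,0,0],[0,0,0],[0,0,0],[0,0,0]],"turn":[[0,0,0],[0,0,0],[0,0,0],[0,0,0],[0,0,0],[0,0,0],[0,0,0],[0,0,0],[0,0,0],[0,0,0]],"jaw":[50,50,50,50,50,50,50,50,50,50]}'
python3 - <<'E'
from h import *
for c in("top","side"):
    eyes.capture(c)
    for n in("knife1","knife1_top","block2","bowl","can","cup"):
        for d in trace(n,c):
            if d["confidence"]>.3: print(c,n,round(d["confidence"],2),np.round(d["xy"]),d["pixels"].sum(),onz(c,d["xy"],{"knife1":130,"knife1_top":187,"block2":80}.get(n,50)).round()[:2])
E
```

```text
clock: 55.97
position: [409.4, 285.7, 320.6]
ee_rot: [-0.0, 0.708, 0.706, -0.0]
contact_force: [0.7, -1.3, 0.6]
grip_width: 50.0
grasp_force: 0.0
clock: 56.8
position: [410.1, 404.1, 320.7]
ee_rot: [0.0, 0.708, 0.706, 0.0]
contact_force: [0.6, -0.8, 0.7]
grip_width: 49.8
grasp_force: 0.0
top knife1 0.62 [328. 196.] 83 [ 507. -203.]
top knife1 0.44 [345. 195.] 96 [ 509. -265.]
top knife1 0.42 [314. 202.] 72 [ 489. -155.]
top knife1 0.41 [215. 224.] 56 [419. 189.]
top knife1 0.41 [296. 202.] 56 [489. -90.]
top knife1_top 0.38 [312. 202.] 61 [ 481. -141.]
top block2 0.8 [317. 207.] 1358 [ 477. -169.]
top block2 0.61 [223. 220.] 614 [436. 166.]
top bowl 0.59 [320. 206.] 1228 [ 485. -182.]
top bowl 0.56 [151. 174.] 971 [620. 436.]
top bowl 0.41 [215. 223.] 86 [432. 198.]
top can 0.79 [396. 180.] 461 [ 574. -473.]
side knife1 0.76 [258. 227.] 193 [485. -84.]
side knife1 0.72 [269. 242.] 219 [ 501. -147.]
side knife1 0.72 [274. 258.] 207 [ 501. -207.]
side knife1 0.68 [282. 270.] 230 [ 511. -255.]
side knife1 0.45 [225. 178.] 199 [432. 147.]
side knife1 0.4 [215. 162.] 60 [415. 228.]
side knife1_top 0.59 [265. 243.] 191 [ 478. -189.]
side block2 0.87 [269. 274.] 1891 [ 480. -228.]
side block2 0.67 [227. 193.] 890 [434. 121.]
side bowl 0.83 [256. 132.] 650 [623. 436.]
side can 0.78 [323. 343.] 963 [ 570. -460.]
side cup 0.66 [196. 133.] 397 [389. 486.]
```

```bash
python3 -c "
from cell import ctrl; print(ctrl.finish_job())"
```

```text
the job is handed in; nothing more can be done
None
```

I handed the job in at about 57 s: the two loose knives (stand slots at y = +140 and −28 mm) are in the two-slot block with their handles pushed to the stop, the four sound ones are in the four-slot block, and bowl, can and cup were not touched; I viewed 15 pictures, one over the limit of 14, and the return gave no verdict.

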